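# Feel along a sanded chair arm

## Robot

A 7-joint arm with a two-finger parallel gripper is mounted at the origin on the work surface. World frame = base frame: x ahead of the robot, y to its left, z up, the work surface at z = 0. Lengths are in m, angles in rad, forces in N, time in s.
With the tool pointing down it reaches from about 0.35 to 0.775 m from the base axis. Payload 3.1 kg.
Tool frame: the origin (TCP) lies between the finger pads; the fingertips stand 14 mm ahead of it and the grasp point (between the pads) lies 5 mm behind it (arm.tip_reach is the distance from the TCP to the fingertips, in m); z points along the fingers, y is the direction in which the jaws open and shut (so a half turn about z gives the same grasp; the last joint's range is limited). The gripper opens to 85 mm and grips with 20 to 120 N. Pads are 22 mm wide; open, the fingers measure 114 mm over their backs; the gripper's body (76 mm by 85 mm) begins 54 mm behind the grasp point. The pads swing forward as they close: fully open they stand 13 mm farther back than shut.
Start: joints at [1.215, 0.311, 0.014, 1.512, -0.004, 1.319, -0.027], TCP at [0.17, -0.523, 0.245] pointing down, gripper open.
Joint ranges: [-2.7, 2.7], [-0.3, 1.91], [-1.27, 1.3], [0.12, 2.57], [-1.44, 4.58], [0.2, 2.03], [-3.05, 3.05]. Speed limits (rad/s): [2.79, 2.79, 3.14, 3.14, 3.14, 3.14, 3.14].

## Interface

Orientations are given as a unit quaternion [x, y, z, w].
In Python, from plant import telemetry, viewer, job_done, arm gives the robot as it stands.
- The arm moves only by the tool drive_tool, never from a script. Its argument "rows" is a list of rows, each an object with "offset": the shift along the tool's x, y, z in units of 50 mm (1.0 is 50 mm), a list of three; "twist": the turn, a rotation vector about the tool's x, y, z in units of 5 degrees (1.0 is 5 degrees), a list of three; "claw": the opening, from 0 (shut) to 1 (fully open). In form: [{"offset": [dx, dy, dz], "twist": [ax, ay, az], "claw": claw}, ...]. A call has exactly 10 rows; each row is the pose to reach, as a shift and turn from the pose commanded when the call began, along the tool's axes at that moment; what a row does not reach only later rows make up. A row lasts 1/10 s, in which the tool goes at most 50 mm and 8.59 degrees, less where a joint would pass 70% of its speed; a pose out of reach is approached as far as the arm can. A call with a gripper value outside its range is refused whole. The fingers move at their own pace and stop on an object; the grip force is fixed at half the most. Time passes only in rows, so rows that repeat a pose let the fingers close, or fill a call up. It gives the time, the measured TCP pose, the force and the opening at its end, in the units of the state.
- telemetry.get_obs(): the state, without advancing time (a new reading comes with each control period).
- viewer.get_image(name): name is "scene" or "top" or "wrist"; returns the picture (480x640x3 uint8, red, green, blue); there is no depth.
- viewer.calibration(name): a dict with "fx", "fy", "cx", "cy" (pixels), "rvec" (rotation vector, rad) and "tvec" (3), from world to camera coordinates, as OpenCV has them. Camera axes: x right, y down, z forward; pixel columns grow to the right and rows downward; lengths in m; the calibration is good to about 2 mm. A picture is of the moment at which its call begins: read the wrist's pose just before it. calibration takes no time and is no camera call; for the wrist camera it gives the pose at the moment of the call.
- job_done(): hands the job in, once; it reports no verdict.
The state is a dict: "t": time; "q": joint angles; "qvel": joint speeds; "joint_efforts": joint torques, N m; "eef_pos": TCP position; "eef_rot": TCP orientation; "ft_force": force on the tool from outside, world axes, zero at the start; "ft_torque": the same for the moment, N m; "width": finger opening in m.
Only numpy, scipy, OpenCV 4.12 (cv2) and the standard library are available. Lean on these libraries where they do the work, as an engineer would, in place of code of your own. Each camera call takes 0.05 s, during which the arm holds its last target.

## Task

Check the sanding of the curved wooden chair arm on its sprung jig: with the fingertips held together, stroke along the middle of its top from the square-cut end to the centre of the round palm end, in one unbroken stroke without lifting off on the way. Touch gently, just firmly enough that the chair arm sinks a few millimetres on its springs all the way, never close to its lower stop, then take the hand away. Grip or lift nothing, do not shove the jig, and leave the ring, cork block, jar and scissors where they are.

Things in the scene. Friction and masses are not known exactly. Their poses are not given: they have to be found in the camera images.
- jig: Jig: loose 3 kg grey laminate-faced plate flat on the table, 170 x 280 x 18 mm, spanning x -110 to +60, y -140 to +140 mm. Origin on its underside, z up. It carries a wooden chair arm: a level strip 22 mm wide, 18 thick, 245 long, flat top 72 mm above the table, curved in plan (radius 140 mm about x -113, y 0; bulges to +x). Its +y end is cut square, its -y end is a round palm disc 44 mm across.
- rail (a joint): How far the chair arm is pushed down on its springs, in m: 0 at rest (up against its upper stop), 0.014 at its lower stop. It stays level and only moves straight down. It starts to give at about 0.5 N and then sinks about 2 mm per newton (about 2.5 N at 4 mm, 5 N at 9 mm); it comes up again when let go.
- rail_p0 (a point): Point on the top surface of the chair arm, mid-width: 12 mm in from the square-cut end, where the stroke begins. It sinks with the chair arm; 72 mm above the table at rest.
- rail_p1 (a point): Point on the top surface of the chair arm, mid-width: first sixth. 72 mm above the table at rest. Points 0 to 6 follow one another along the curve, 39 mm apart.
- rail_p2 (a point): Point on the top surface of the chair arm, mid-width: second sixth. 72 mm above the table at rest. Points 0 to 6 follow one another along the curve, 39 mm apart.
- rail_p3 (a point): Point on the top surface of the chair arm, mid-width: the middle of the stroke. 72 mm above the table at rest. Points 0 to 6 follow one another along the curve, 39 mm apart.
- rail_p4 (a point): Point on the top surface of the chair arm, mid-width: fourth sixth. 72 mm above the table at rest. Points 0 to 6 follow one another along the curve, 39 mm apart.
- rail_p5 (a point): Point on the top surface of the chair arm, mid-width: fifth sixth. 72 mm above the table at rest. Points 0 to 6 follow one another along the curve, 39 mm apart.
- rail_p6 (a point): Point on the top surface of the chair arm, mid-width: centre of the round palm disc, where the stroke finishes. 72 mm above the table at rest. Points 0 to 6 follow one another along the curve, 39 mm apart.
- ring: Bystander, loose: plain wooden ring, 64 mm across outside, 46 mm inside, 22 mm high, lying flat on the jig's plate in the hollow of the curve. Origin at the centre of its underside.
- cork_block: Bystander, loose: cork sanding block 60 x 105 x 36 mm on the table beside the jig. Origin at the centre of its underside.
- wax_jar: Bystander, loose: round wax jar, 64 mm in diameter and 50 mm high, upright on the table beside the jig. Origin at the centre of its underside.
- scissors: Bystander, loose: scissors lying flat on the table beside the jig, about 180 mm long and 10 mm high. Origin near the pivot, at table height; blades towards +x.

How it is judged:
On the way, in this order (a step that is already met when the one before it is completed fails the run):
1. the fingertips press the chair arm down at least 0.8 mm within 18 mm (seen from above) of point 0 (horizontal distance between the grasp point and rail_p0 below 0.018 m and value of joint rail above 0.0008 m and contact force between the fingers and jig above 0.3 N), for 0.08 s.
2. the fingertips press the chair arm down at least 0.8 mm within 18 mm (seen from above) of point 1 (horizontal distance between the grasp point and rail_p1 below 0.018 m and value of joint rail above 0.0008 m and contact force between the fingers and jig above 0.3 N), for 0.08 s.
3. the fingertips press the chair arm down at least 0.8 mm within 18 mm (seen from above) of point 2 (horizontal distance between the grasp point and rail_p2 below 0.018 m and value of joint rail above 0.0008 m and contact force between the fingers and jig above 0.3 N), for 0.08 s.
4. the fingertips press the chair arm down at least 0.8 mm within 18 mm (seen from above) of point 3 (horizontal distance between the grasp point and rail_p3 below 0.018 m and value of joint rail above 0.0008 m and contact force between the fingers and jig above 0.3 N), for 0.08 s.
5. the fingertips press the chair arm down at least 0.8 mm within 18 mm (seen from above) of point 4 (horizontal distance between the grasp point and rail_p4 below 0.018 m and value of joint rail above 0.0008 m and contact force between the fingers and jig above 0.3 N), for 0.08 s.
6. the fingertips press the chair arm down at least 0.8 mm within 18 mm (seen from above) of point 5 (horizontal distance between the grasp point and rail_p5 below 0.018 m and value of joint rail above 0.0008 m and contact force between the fingers and jig above 0.3 N), for 0.08 s.
7. the fingertips press the chair arm down at least 0.8 mm within 18 mm (seen from above) of point 6 (horizontal distance between the grasp point and rail_p6 below 0.018 m and value of joint rail above 0.0008 m and contact force between the fingers and jig above 0.3 N), for 0.08 s.
At the end, for the whole second after the job is handed in: After the stroke the chair arm is back up (within 0.8 mm), the jig is at rest, and the jig and all four bystanders are within 10 mm of where they started (value of joint rail below 0.0008 m and linear speed of jig below 0.01 m/s and distance of each of jig, ring, cork_block, wax_jar, scissors from where it was at the start of the episode below 0.01 m); the robot touches nothing.
It fails at once if the chair arm is pressed down more than 11 mm of its 14 mm (value of joint rail above 0.011 m).
It fails at once if the fingers or arm strike or push the jig with more than 18 N (contact force between any of the fingers, the arm and jig above 18 N).
It fails at once if the fingertips lift off the chair arm along the middle of the stroke (close above points 2 to 4 with the chair arm not pressed down at all) ((horizontal distance between the grasp point and rail_p2 below 0.018 m and distance between the grasp point and rail_p2 below 0.045 m and value of joint rail below 0.0003 m) or (horizontal distance between the grasp point and rail_p3 below 0.018 m and distance between the grasp point and rail_p3 below 0.045 m and value of joint rail below 0.0003 m) or (horizontal distance between the grasp point and rail_p4 below 0.018 m and distance between the grasp point and rail_p4 below 0.045 m and value of joint rail below 0.0003 m)).
It fails at once if the jig is lifted, tipped or shoved (distance of jig from where it was at the start of the episode above 0.015 m or angle between jig's own z axis and vertical above 0.08 rad).
It fails at once if the ring, cork block, jar or scissors are moved, lifted or carried (distance of any of ring, cork_block, wax_jar, scissors from where it was at the start of the episode above 0.015 m).
It also fails if it takes over 45 s, if anything falls off the work surface, if the arm or the gripper's body presses on something with over 40 N, if the wrist force passes 120 N, or if a joint passes its speed limit or range.

## Working session

There is one attempt and no reset: what is moved stays moved. The work goes in short steps, Python scripts to look and compute and a tool call to move; the robot and the scene stay as the last step left them, time stands still between calls to the robot, and variables do not carry over. Pictures are saved under pics/ and viewed, and the job is handed in when it is done.

Besides the shell and the picture viewer there is one more tool, called after "Call:" in YAML: its name, and indented under it one key for each argument. drive_tool: Moves the arm, as the interface text tells. Its arguments: {"type":"object","properties":{"rows":{"type":"array"}},"required":["rows"]}

```bash
mkdir -p pics; ls
python3 - <<'E'
from plant import telemetry, viewer, arm
import cv2
o=telemetry.get_obs()
for k in o: print(k,o[k])
print(arm.tip_reach)
for n in("top","scene"):
    cv2.imwrite(f"pics/{n}0.png",viewer.get_image(n)[:,:,::-1]); print(viewer.calibration(n))
E
```

```text
pics
t 0.0
q [ 1.21529329  0.31174116  0.01398165  1.51304124 -0.00439806  1.31920323
 -0.02720385]
qvel [-3.13341945e-04 -4.39597562e-04  5.26353730e-04 -2.41808457e-03
  9.02199684e-04 -5.73433855e-04  1.48318705e-05]
joint_efforts [-4.23270612e-04 -3.79911339e+01  1.45814815e-01 -2.30587095e+01
  1.21930899e-02  1.36500961e-02  9.42920025e-06]
eef_pos [ 0.16957681 -0.52247852  0.2442189 ]
eef_rot [ 9.87708987e-01  1.56299589e-01 -2.31631407e-04 -1.15819513e-03]
ft_force [ 0.49073588  0.45133494 -0.70690919]
ft_torque [-0.03262428  0.02072807 -0.0255264 ]
width 0.08553986929932485
0.014
{'fx': 443.1908990490699, 'fy': 443.1908990490699, 'cx': 322.00815653579883, 'cy': 239.03474282306544, 'rvec': array([ 2.15261423, -2.19179168,  0.12615028]), 'tvec': array([0.00462881, 0.57620058, 0.83226422])}
{'fx': 489.1185731687733, 'fy': 489.1185731687733, 'cx': 317.94677952297917, 'cy': 246.7056941398627, 'rvec': array([ 0.67772047,  2.70306627, -1.01583981]), 'tvec': array([ 0.49480959, -0.13697907,  1.00576758])}
```

View pics/top0.png

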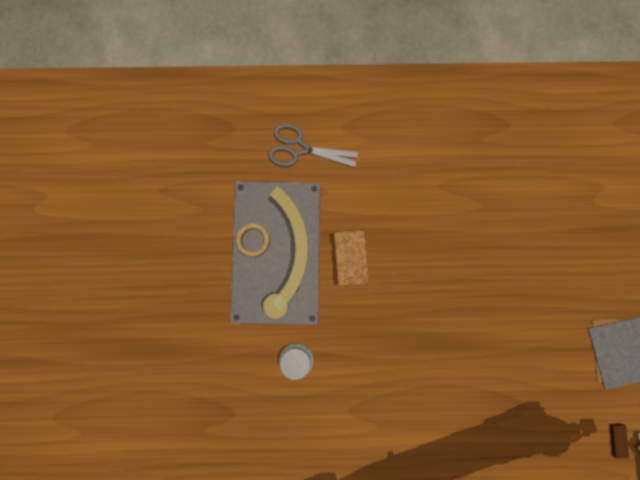

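View pics/scene0.png

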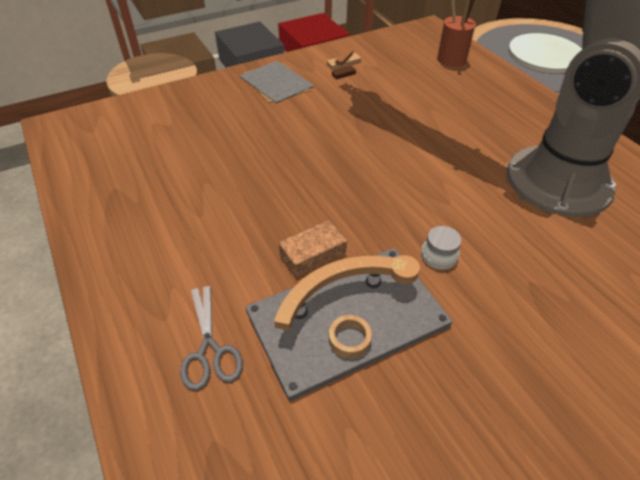

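The top view shows the plate with corners near (236,182), (320,184), (318,324), (231,323). The square end is near (275,191) and the palm disc near (275,306). The scene view agrees. I'll enlarge both for measuring.

Run:
```python
import cv2
a=cv2.imread("pics/top0.png")[172:334,215:375]
cv2.imwrite("pics/top_c.png",cv2.resize(a,None,fx=3.7,fy=3.7,interpolation=cv2.INTER_CUBIC))
a=cv2.imread("pics/scene0.png")[235:405,235:465]
cv2.imwrite("pics/sc_c.png",cv2.resize(a,None,fx=3.4,fy=3.4,interpolation=cv2.INTER_CUBIC))
```

```text
(no output)
```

View pics/top_c.png

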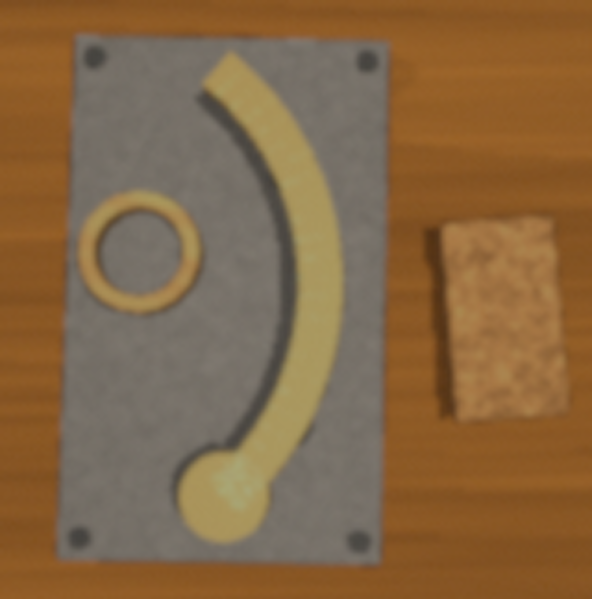

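View pics/sc_c.png

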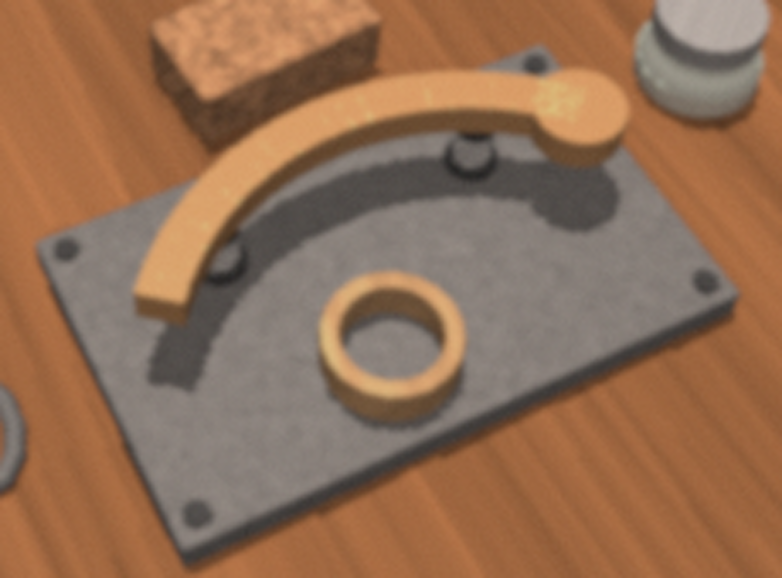

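```bash
cat > h.py <<'E'
import numpy as np, cv2
from scipy.optimize import least_squares
def arc(a,r=140): return [-113+r*np.cos(a), r*np.sin(a)]
A=.875
E
python3 - <<'E'
from h import *
from plant import viewer
T=[((77,36),(-110,140,18)),((389,41),(60,140,18)),((380,563),(60,-140,18)),((58,557),(-110,-140,18)),
((223,497),(*arc(-A),72)),((202,85),(*arc(A,129),72)),((233,52),(*arc(A,151),72)),((344,280),(38,0,72))]
S=[((40,244),(60,140,18)),((187,550),(-110,140,18)),((738,297),(-110,-140,18)),((541,46),(60,-140,18)),((583,103),(*arc(-A),72)),((134,294),(*arc(A,151),72)),((184,305),(*arc(A,129),72))]
def res(p,sets):
    c,s=np.cos(p[2]),np.sin(p[2]);R=np.array([[c,-s,0],[s,c,0],[0,0,1]]);out=[]
    for n,L,sc,o in sets:
        k=viewer.calibration(n);K=np.array([[k['fx'],0,k['cx']],[0,k['fy'],k['cy']],[0,0,1]])
        P=np.array([l[1] for l in L])/1000@R.T+[p[0],p[1],0]
        px=cv2.projectPoints(P,k['rvec'],k['tvec'],K,None)[0][:,0]
        m=(np.array([l[0] for l in L])+.5)/sc-.5+o
        out.append(px-m)
    return out
t=("top",T,3.7,[215,172]);s=("scene",S,3.4,[235,235])
for sets in ([t],[s],[t,s]):
    best=min((least_squares(lambda p:np.vstack(res(p,sets)).ravel(),[.4,-.1,y]) for y in np.arange(-3,3.2,.7)),key=lambda r:r.cost)
    print(best.x,best.cost)
    for r in res(best.x,sets): print(r.round(1).tolist())
p=best.x;c,sn=np.cos(p[2]),np.sin(p[2])
print("pts",[(np.array([[c,-sn],[sn,c]])@np.array(arc(A-(12+38.83*i)/140))+p[:2]*1000).round(1).tolist() for i in range(7)])
E
```

```text
[ 0.55601755  0.06060134 -1.59409682] 9.834226961074432
[[-1.2, -1.0], [-0.5, -1.8], [1.2, -1.0], [0.2, 0.2], [-2.0, 0.9], [1.7, 0.7], [1.0, 0.8], [-0.5, 1.0]]
[ 0.55602798  0.06160378 -1.59139963] 20.784940057886224
[[-2.9, 0.8], [-1.1, 2.4], [0.7, -1.4], [-0.9, -1.0], [2.3, 2.4], [0.7, -1.9], [0.9, -2.2]]
[ 0.55598905  0.06113305 -1.59240995] 31.338145394750494
[[-1.6, -0.9], [-0.9, -1.8], [1.0, -1.1], [0.1, 0.4], [-2.2, 1.0], [1.4, 0.7], [0.7, 0.8], [-0.8, 0.9]]
[[-3.0, 0.5], [-1.3, 2.1], [0.5, -1.5], [-1.0, -1.2], [2.2, 2.2], [0.5, -2.3], [0.8, -2.5]]
pts [[655.7, 73.4], [624.4, 50.6], [588.0, 37.3], [549.4, 34.4], [511.5, 42.2], [477.2, 60.1], [449.1, 86.7]]
```

```bash
cat >> h.py <<'E'
def model(p):
    a0,a1=p[3],p[4]
    T=[((77,36),(-110,140,18)),((389,41),(60,140,18)),((380,563),(60,-140,18)),((58,557),(-110,-140,18)),
    ((223,497),(*arc(a1),72)),((202,85),(*arc(a0,129),72)),((233,52),(*arc(a0,151),72)),((344,280),(38,0,72))]
    S=[((40,244),(60,140,18)),((187,550),(-110,140,18)),((738,297),(-110,-140,18)),((541,46),(60,-140,18)),((583,103),(*arc(a1),72)),((134,294),(*arc(a0,151),72)),((184,305),(*arc(a0,129),72))]
    return ("top",T,3.7,[215,172]),("scene",S,3.4,[235,235])
def res(p,which,C):
    c,s=np.cos(p[2]),np.sin(p[2]);R=np.array([[c,-s,0],[s,c,0],[0,0,1]]);out=[]
    for n,L,sc,o in model(p):
        if n not in which: continue
        k=C[n];K=np.array([[k['fx'],0,k['cx']],[0,k['fy'],k['cy']],[0,0,1]])
        P=np.array([l[1] for l in L])/1000@R.T+[p[0],p[1],0]
        px=cv2.projectPoints(P,k['rvec'],k['tvec'],K,None)[0][:,0]
        out.append(px-((np.array([l[0] for l in L])+.5)/sc-.5+o))
    return out
E
python3 - <<'E'
from h import *
from plant import viewer
C={n:viewer.calibration(n) for n in("top","scene")}
for w in (["top"],["scene"],["top","scene"]):
    b=least_squares(lambda p:np.vstack(res(p,w,C)).ravel(),[.556,.061,-1.59,.875,-.875])
    p=b.x;print(p.round(4),b.cost)
    for r in res(p,w,C): print(r.round(1).tolist())
    c,sn=np.cos(p[2]),np.sin(p[2])
    print("pts",[(np.array([[c,-sn],[sn,c]])@np.array(arc(p[4]+39*(6-i)/140))+p[:2]*1000).round(1).tolist() for i in range(7)], (p[3]-p[4])*140)
E
```

```text
[ 0.5547  0.0604 -1.6021  0.9067 -0.8395] 3.3628220192126994
[[-0.5, -0.8], [0.2, -0.9], [0.7, -0.1], [-0.2, 0.5], [-0.2, -0.2], [0.6, -0.1], [-0.3, -0.2], [-0.4, 1.8]]
pts [[658.7, 75.8], [628.1, 51.9], [592.0, 37.4], [553.3, 33.4], [515.1, 40.1], [480.1, 57.1], [451.2, 83.1]] 244.47591843604238
[ 0.5539  0.0611 -1.6021  0.9186 -0.8307] 6.498429144904261
[[-1.7, -0.8], [-1.0, 0.9], [1.6, -1.1], [0.7, -1.2], [-0.3, 1.1], [0.2, 0.4], [0.6, -0.3]]
pts [[658.8, 77.5], [628.3, 53.3], [592.4, 38.5], [553.8, 34.1], [515.4, 40.5], [480.3, 57.2], [451.1, 82.9]] 244.8945960385184
[ 0.5543  0.0608 -1.6019  0.9132 -0.8347] 11.017140376557126
[[-0.7, -0.6], [-0.0, -0.7], [0.5, 0.1], [-0.4, 0.7], [-0.1, -0.2], [0.1, -0.2], [-0.9, -0.3], [-0.6, 2.1]]
[[-2.0, -0.8], [-1.4, 0.8], [1.3, -1.2], [0.4, -1.3], [-0.3, 1.1], [0.0, -0.1], [0.4, -0.7]]
pts [[658.7, 76.8], [628.2, 52.7], [592.2, 38.0], [553.6, 33.8], [515.2, 40.3], [480.2, 57.2], [451.1, 83.0]] 244.7044256741171
```

The combined fit gives a strip length of 244.7 mm against the stated 245 mm, and the two views agree to about 2 mm. I'll move across at height with the gripper closing, turning the tool's x axis to world x.

Call:
drive_tool:
  rows:
    - {"offset":[0.65,-0.42,0],"twist":[0,0,0.36],"claw":0}
    - {"offset":[1.3,-0.84,0],"twist":[0,0,0.72],"claw":0}
    - {"offset":[1.95,-1.26,0],"twist":[0,0,1.08],"claw":0}
    - {"offset":[2.6,-1.68,0],"twist":[0,0,1.44],"claw":0}
    - {"offset":[3.25,-2.1,0],"twist":[0,0,1.8],"claw":0}
    - {"offset":[3.9,-2.52,0],"twist":[0,0,2.16],"claw":0}
    - {"offset":[4.55,-2.94,0],"twist":[0,0,2.52],"claw":0}
    - {"offset":[5.2,-3.36,0],"twist":[0,0,2.88],"claw":0}
    - {"offset":[5.85,-3.78,0],"twist":[0,0,3.24],"claw":0}
    - {"offset":[6.5,-4.2,0],"twist":[0,0,3.6],"claw":0}

```text
t: 1.1
eef_pos: [0.4145, -0.2216, 0.2449]
eef_rot: [1.0, -0.001, -0.0, -0.0]
ft_force: [0.4, -0.2, 0.2]
width: -0.0001
```

Run:
```python
from plant import telemetry
from scipy.spatial.transform import Rotation as R
o=telemetry.get_obs()
print(o['t'],o['eef_pos'],o['q'].round(2) if hasattr(o['q'],'round') else o['q'],o['ft_force'],o['width'])
print(R.from_quat(o['eef_rot']).as_matrix().round(3))
```

```text
1.1 [ 0.41450288 -0.22161755  0.24491423] [ 0.67  0.16 -0.24  1.71  0.04  1.28 -1.16] [ 0.40917096 -0.2447978   0.22395844] -0.00014648021089796366
[[ 1.    -0.002 -0.001]
 [-0.002 -1.     0.   ]
 [-0.001 -0.    -1.   ]]
```

Call:
drive_tool:
  rows:
    - {"offset":[0.54,-0.66,0],"twist":[0,0,0],"claw":0}
    - {"offset":[1.08,-1.32,0],"twist":[0,0,0],"claw":0}
    - {"offset":[1.62,-1.98,0],"twist":[0,0,0],"claw":0}
    - {"offset":[2.16,-2.64,0],"twist":[0,0,0],"claw":0}
    - {"offset":[2.7,-3.3,0],"twist":[0,0,0],"claw":0}
    - {"offset":[3.24,-3.96,0],"twist":[0,0,0],"claw":0}
    - {"offset":[3.78,-4.62,0.3],"twist":[0,0,0],"claw":0}
    - {"offset":[4.32,-5.28,0.8],"twist":[0,0,0],"claw":0}
    - {"offset":[4.86,-5.94,1.3],"twist":[0,0,0],"claw":0}
    - {"offset":[4.88,-5.97,1.8],"twist":[0,0,0],"claw":0}

```text
t: 2.1
eef_pos: [0.6592, 0.0839, 0.1526]
eef_rot: [1.0, 0.004, -0.0, -0.003]
ft_force: [-1.5, -0.3, -0.2]
width: 0.0
```

Run:
```python
from plant import telemetry,viewer
import cv2
o=telemetry.get_obs()
print(o['t'],o['eef_pos'],o['q'],o['ft_force'],o['width'])
im=[viewer.get_image(n)[:,:,::-1] for n in("scene","wrist")]
cv2.imwrite("pics/s1.png",cv2.resize(im[0][150:420,170:490],None,fx=2.2,fy=2.2));cv2.imwrite("pics/w1.png",im[1])
print(telemetry.get_obs()['eef_pos'])
```

```text
2.1 [0.65918048 0.08387017 0.15260742] [ 0.07455792  0.63494027 -0.37606138  1.28606563  0.22366174  1.26116376
 -1.86477569] [-1.53823902 -0.33992623 -0.24863613] 4.713524547526251e-05
[0.65488983 0.07672996 0.14931757]
```

View pics/s1.png

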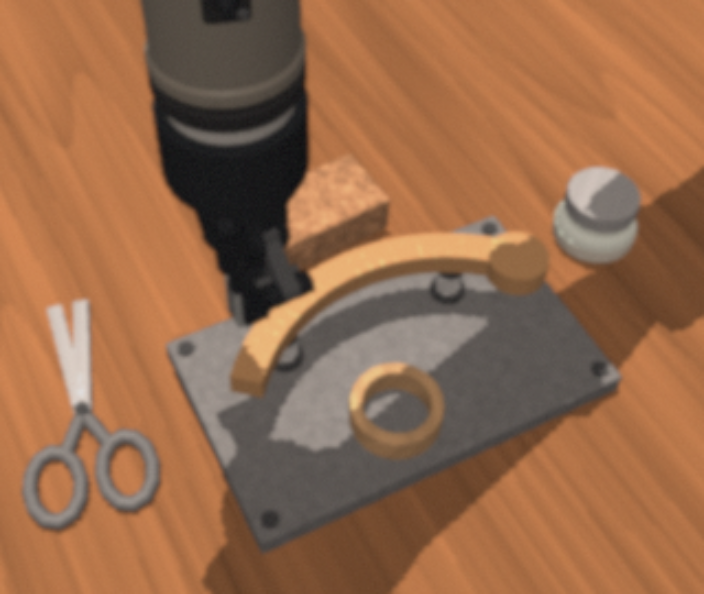

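View pics/w1.png

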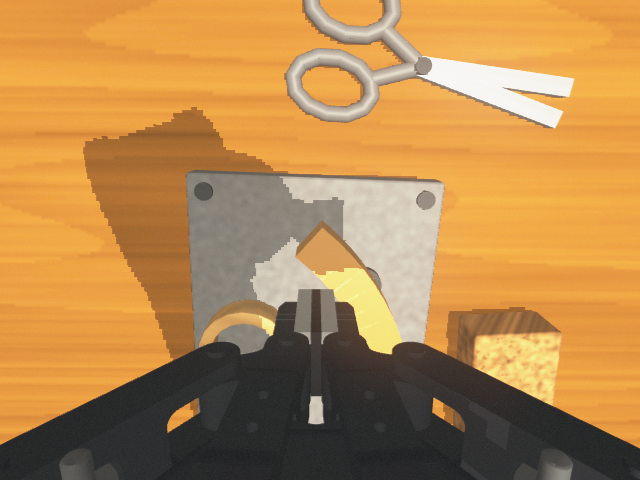

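The closed fingers hang near the square end with all bystanders clear. I'll check the fit by projecting the model onto a settled wrist picture.

Run:
```python
from h import *
from plant import telemetry,viewer
viewer.get_image("scene");viewer.get_image("scene")
o=telemetry.get_obs();k=viewer.calibration("wrist");im=viewer.get_image("wrist")[:,:,::-1].copy();o2=telemetry.get_obs()
print(o['eef_pos'],o2['eef_pos'],o2['ft_force'],o2['eef_rot'])
p=[.5543,.0608,-1.6019,.9132,-.8347]
K=np.array([[k['fx'],0,k['cx']],[0,k['fy'],k['cy']],[0,0,1]])
c,s=np.cos(p[2]),np.sin(p[2]);R=np.array([[c,-s,0],[s,c,0],[0,0,1]])
L=[(-110,140,18),(60,140,18)]+[(*arc(a,r),72) for r in(129,140,151) for a in np.linspace(p[3],p[3]-.8,12)]
P=np.array(L)/1000@R.T+[p[0],p[1],0]
for u,v in cv2.projectPoints(P,k['rvec'],k['tvec'],K,None)[0][:,0]: cv2.circle(im,(int(round(u)),int(round(v))),2,(255,0,0),-1)
cv2.imwrite("pics/w2.png",im)
```

```text
[0.65769745 0.0740348  0.15471886] [0.65861217 0.07366342 0.15635355] [ 0.74119049 -0.03500568  1.22444649] [ 9.99998906e-01 -1.20491938e-03  6.16745458e-04  5.96766887e-04]
```

View pics/w2.png

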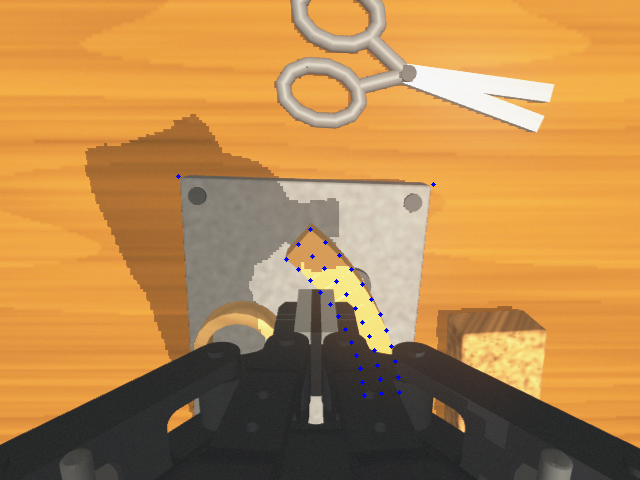

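The model overlays the wrist picture almost exactly, so I'll descend to just above the arm.

Call:
drive_tool:
  rows:
    - {"offset":[0,0,0.2],"twist":[0,0,0],"claw":0}
    - {"offset":[0,0,0.45],"twist":[0,0,0],"claw":0}
    - {"offset":[0,0,0.7],"twist":[0,0,0],"claw":0}
    - {"offset":[0,0,0.9],"twist":[0,0,0],"claw":0}
    - {"offset":[0,0,1.05],"twist":[0,0,0],"claw":0}
    - {"offset":[0,0,1.15],"twist":[0,0,0],"claw":0}
    - {"offset":[0,0,1.2],"twist":[0,0,0],"claw":0}
    - {"offset":[0,0,1.2],"twist":[0,0,0],"claw":0}
    - {"offset":[0,0,1.2],"twist":[0,0,0],"claw":0}
    - {"offset":[0,0,1.2],"twist":[0,0,0],"claw":0}

```text
t: 3.35
eef_pos: [0.6586, 0.0755, 0.0959]
eef_rot: [1.0, -0.0, 0.001, -0.0]
ft_force: [0.4, -0.1, -0.2]
width: 0.0003
```

Call:
drive_tool:
  rows:
    - {"offset":[0,0,0.05],"twist":[0,0,0],"claw":0}
    - {"offset":[0,0,0.1],"twist":[0,0,0],"claw":0}
    - {"offset":[0,0,0.14],"twist":[0,0,0],"claw":0}
    - {"offset":[0,0,0.18],"twist":[0,0,0],"claw":0}
    - {"offset":[0,0,0.21],"twist":[0,0,0],"claw":0}
    - {"offset":[0,0,0.24],"twist":[0,0,0],"claw":0}
    - {"offset":[0,0,0.26],"twist":[0,0,0],"claw":0}
    - {"offset":[0,0,0.28],"twist":[0,0,0],"claw":0}
    - {"offset":[0,0,0.28],"twist":[0,0,0],"claw":0}
    - {"offset":[0,0,0.28],"twist":[0,0,0],"claw":0}

```text
t: 4.35
eef_pos: [0.6581, 0.0754, 0.0815]
eef_rot: [1.0, -0.0, -0.0, 0.0]
ft_force: [-1.9, 0.2, 3.2]
width: -0.0003
```

Run:
```python
from plant import telemetry,viewer
import cv2,numpy as np
f=[]
for i in range(3):
    im=viewer.get_image("scene");o=telemetry.get_obs();f.append(o['ft_force']);print(o['eef_pos'],o['ft_force'])
cv2.imwrite("pics/s2.png",cv2.resize(im[235:405,235:465,::-1],None,fx=3.4,fy=3.4,interpolation=cv2.INTER_CUBIC))
```

```text
[0.65809513 0.07534264 0.08147264] [-0.64603403 -0.52470139  1.98442609]
[0.65807843 0.07530381 0.08142795] [-0.90273329 -1.59813594  1.56686501]
[0.65808601 0.07534177 0.08141535] [-1.08060495 -0.89826875  2.99041273]
```

View pics/s2.png

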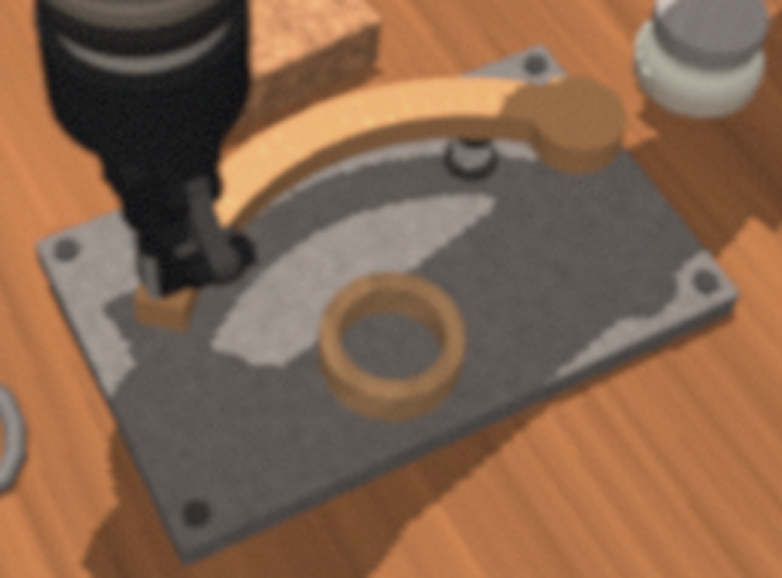

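Contact is about 2.4 N, or roughly 4 mm of sink. The palm disc dropped about 6 px in the enlarged crop, which agrees. I'll stroke one segment per call.

Call:
drive_tool:
  rows:
    - {"offset":[-0.06,0.045,0],"twist":[0,0,0],"claw":0}
    - {"offset":[-0.12,0.09,0],"twist":[0,0,0],"claw":0}
    - {"offset":[-0.18,0.14,0],"twist":[0,0,0],"claw":0}
    - {"offset":[-0.24,0.19,0],"twist":[0,0,0],"claw":0}
    - {"offset":[-0.3,0.24,0],"twist":[0,0,0],"claw":0}
    - {"offset":[-0.36,0.28,0],"twist":[0,0,0],"claw":0}
    - {"offset":[-0.42,0.325,0],"twist":[0,0,0],"claw":0}
    - {"offset":[-0.48,0.37,0],"twist":[0,0,0],"claw":0}
    - {"offset":[-0.54,0.41,0],"twist":[0,0,0],"claw":0}
    - {"offset":[-0.6,0.45,0],"twist":[0,0,0],"claw":0}

```text
t: 5.5
eef_pos: [0.628, 0.0527, 0.0813]
eef_rot: [1.0, -0.0, 0.0, 0.0]
ft_force: [2.7, 1.1, 2.9]
width: 0.0001
```

Call:
drive_tool:
  rows:
    - {"offset":[-0.07,0.037,0],"twist":[0,0,0],"claw":0}
    - {"offset":[-0.14,0.073,0],"twist":[0,0,0],"claw":0}
    - {"offset":[-0.21,0.107,0],"twist":[0,0,0],"claw":0}
    - {"offset":[-0.28,0.14,0],"twist":[0,0,0],"claw":0}
    - {"offset":[-0.355,0.17,0],"twist":[0,0,0],"claw":0}
    - {"offset":[-0.43,0.2,0],"twist":[0,0,0],"claw":0}
    - {"offset":[-0.5,0.225,0],"twist":[0,0,0],"claw":0}
    - {"offset":[-0.57,0.25,0],"twist":[0,0,0],"claw":0}
    - {"offset":[-0.645,0.27,0],"twist":[0,0,0],"claw":0}
    - {"offset":[-0.72,0.29,0],"twist":[0,0,0],"claw":0}

```text
t: 6.5
eef_pos: [0.5919, 0.0382, 0.0813]
eef_rot: [1.0, -0.0, 0.0, 0.0]
ft_force: [1.8, 0.2, 2.9]
width: 0.0001
```

Call:
drive_tool:
  rows:
    - {"offset":[-0.075,0.02,0],"twist":[0,0,0],"claw":0}
    - {"offset":[-0.15,0.036,0],"twist":[0,0,0],"claw":0}
    - {"offset":[-0.23,0.05,0],"twist":[0,0,0],"claw":0}
    - {"offset":[-0.305,0.063,0],"twist":[0,0,0],"claw":0}
    - {"offset":[-0.38,0.073,0],"twist":[0,0,0],"claw":0}
    - {"offset":[-0.46,0.081,0],"twist":[0,0,0],"claw":0}
    - {"offset":[-0.54,0.086,0],"twist":[0,0,0],"claw":0}
    - {"offset":[-0.615,0.09,0],"twist":[0,0,0],"claw":0}
    - {"offset":[-0.69,0.091,0],"twist":[0,0,0],"claw":0}
    - {"offset":[-0.77,0.09,0],"twist":[0,0,0],"claw":0}

```text
t: 7.5
eef_pos: [0.5534, 0.0338, 0.0813]
eef_rot: [1.0, -0.0, 0.0, 0.0]
ft_force: [2.2, -1.0, 3.1]
width: 0.0
```

Call:
drive_tool:
  rows:
    - {"offset":[-0.075,-0.002,0],"twist":[0,0,0],"claw":0}
    - {"offset":[-0.15,-0.008,0],"twist":[0,0,0],"claw":0}
    - {"offset":[-0.23,-0.016,0],"twist":[0,0,0],"claw":0}
    - {"offset":[-0.305,-0.027,0],"twist":[0,0,0],"claw":0}
    - {"offset":[-0.38,-0.04,0],"twist":[0,0,0],"claw":0}
    - {"offset":[-0.46,-0.055,0],"twist":[0,0,0],"claw":0}
    - {"offset":[-0.535,-0.071,0],"twist":[0,0,0],"claw":0}
    - {"offset":[-0.61,-0.089,0],"twist":[0,0,0],"claw":0}
    - {"offset":[-0.69,-0.11,0],"twist":[0,0,0],"claw":0}
    - {"offset":[-0.765,-0.13,0],"twist":[0,0,0],"claw":0}

```text
t: 8.5
eef_pos: [0.515, 0.0404, 0.0813]
eef_rot: [1.0, -0.0, -0.0, 0.0]
ft_force: [2.2, -0.8, 3.8]
width: 0.0001
```

Call:
drive_tool:
  rows:
    - {"offset":[-0.073,-0.023,0],"twist":[0,0,0],"claw":0}
    - {"offset":[-0.146,-0.048,0],"twist":[0,0,0],"claw":0}
    - {"offset":[-0.218,-0.077,0],"twist":[0,0,0],"claw":0}
    - {"offset":[-0.29,-0.109,0],"twist":[0,0,0],"claw":0}
    - {"offset":[-0.361,-0.143,0],"twist":[0,0,0],"claw":0}
    - {"offset":[-0.43,-0.18,0],"twist":[0,0,0],"claw":0}
    - {"offset":[-0.5,-0.217,0],"twist":[0,0,0],"claw":0}
    - {"offset":[-0.567,-0.255,0],"twist":[0,0,0],"claw":0}
    - {"offset":[-0.634,-0.295,0],"twist":[0,0,0],"claw":0}
    - {"offset":[-0.7,-0.335,0],"twist":[0,0,0],"claw":0}

```text
t: 9.5
eef_pos: [0.4801, 0.0573, 0.0813]
eef_rot: [1.0, -0.0, -0.0, 0.0]
ft_force: [2.1, -1.7, 3.3]
width: -0.0001
```

Call:
drive_tool:
  rows:
    - {"offset":[-0.07,-0.05,0],"twist":[0,0,0],"claw":0}
    - {"offset":[-0.14,-0.1,0],"twist":[0,0,0],"claw":0}
    - {"offset":[-0.21,-0.155,0],"twist":[0,0,0],"claw":0}
    - {"offset":[-0.28,-0.215,0],"twist":[0,0,0],"claw":0}
    - {"offset":[-0.35,-0.28,0],"twist":[0,0,0],"claw":0}
    - {"offset":[-0.42,-0.35,0],"twist":[0,0,0],"claw":0}
    - {"offset":[-0.49,-0.42,0],"twist":[0,0,0],"claw":0}
    - {"offset":[-0.54,-0.47,0],"twist":[0,0,0],"claw":0}
    - {"offset":[-0.58,-0.515,0],"twist":[0,0,0],"claw":0}
    - {"offset":[-0.58,-0.515,0],"twist":[0,0,0],"claw":0}

```text
t: 10.5
eef_pos: [0.4507, 0.0836, 0.0812]
eef_rot: [1.0, 0.0, -0.001, -0.0]
ft_force: [0.2, -0.8, 2.4]
width: 0.0
```

Run:
```python
from plant import telemetry,viewer
import cv2
for i in range(2): im=viewer.get_image("scene")
o=telemetry.get_obs();print(o['eef_pos'],o['ft_force'])
cv2.imwrite("pics/s3.png",cv2.resize(im[235:405,235:465,::-1],None,fx=3.4,fy=3.4,interpolation=cv2.INTER_CUBIC))
```

```text
[0.4507404  0.08351467 0.08110846] [-0.38194673 -0.63194889  3.67377945]
```

View pics/s3.png

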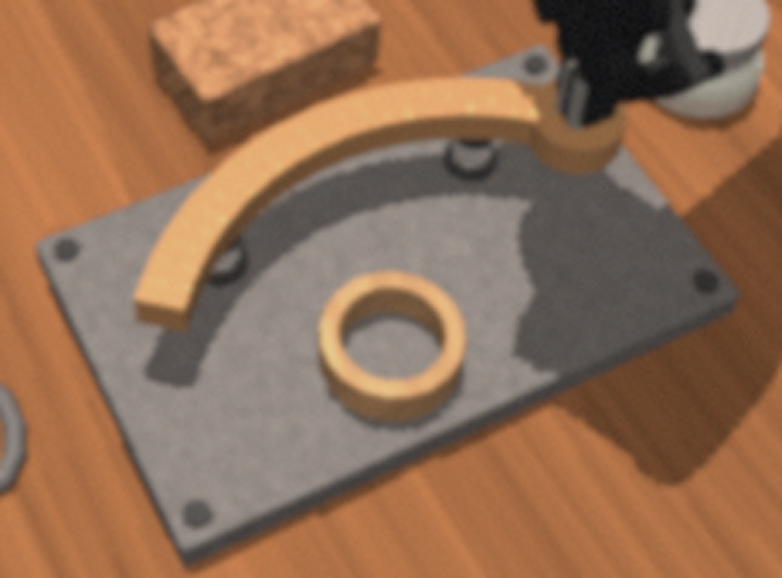

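The fingertips are on the palm centre with the arm still pressed down, and the plate corners and ring are at their starting pixels. I'll lift straight up now.

Call:
drive_tool:
  rows:
    - {"offset":[0,0,-0.06],"twist":[0,0,0],"claw":0}
    - {"offset":[0,0,-0.15],"twist":[0,0,0],"claw":0}
    - {"offset":[0,0,-0.3],"twist":[0,0,0],"claw":0}
    - {"offset":[0,0,-0.6],"twist":[0,0,0],"claw":0}
    - {"offset":[0,0,-1.0],"twist":[0,0,0],"claw":0}
    - {"offset":[0,0,-1.5],"twist":[0,0,0],"claw":0}
    - {"offset":[0,0,-2.0],"twist":[0,0,0],"claw":0}
    - {"offset":[0,0,-2.4],"twist":[0,0,0],"claw":0}
    - {"offset":[0,0,-2.6],"twist":[0,0,0],"claw":0}
    - {"offset":[0,0,-2.6],"twist":[0,0,0],"claw":0}

```text
t: 11.6
eef_pos: [0.4522, 0.0831, 0.2126]
eef_rot: [1.0, -0.0, 0.001, -0.0]
ft_force: [0.6, 0.0, -0.2]
width: -0.0001
```

Run:
```python
from plant import telemetry,viewer
import cv2,numpy as np
for i in range(3): im=viewer.get_image("scene")
o=telemetry.get_obs();print(o['t'],o['eef_pos'],o['ft_force'])
a=im[:,:,::-1]; cv2.imwrite("pics/s4.png",cv2.resize(a[235:405,235:465],None,fx=3.4,fy=3.4,interpolation=cv2.INTER_CUBIC))
cv2.imwrite("pics/s4f.png",a)
```

```text
11.75 [0.45051931 0.08262884 0.2101086 ] [-0.32331649 -0.08262492  0.17354961]
```

View pics/s4.png

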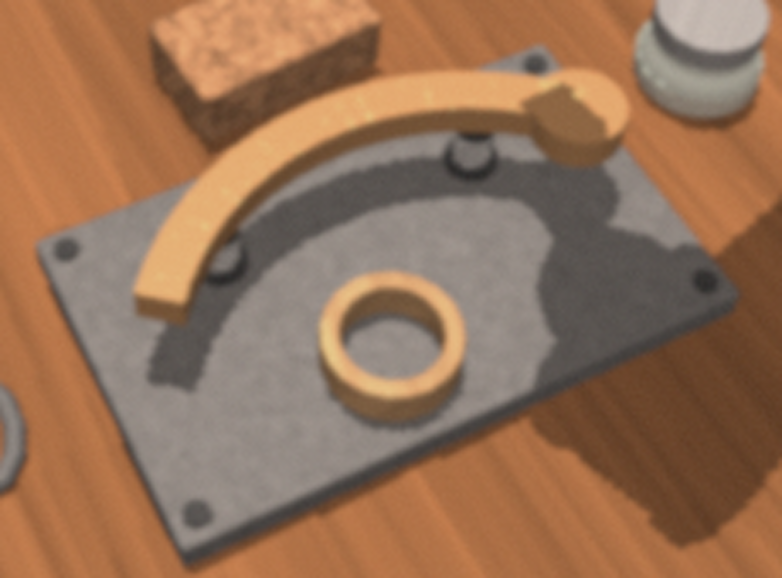

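View pics/s4f.png

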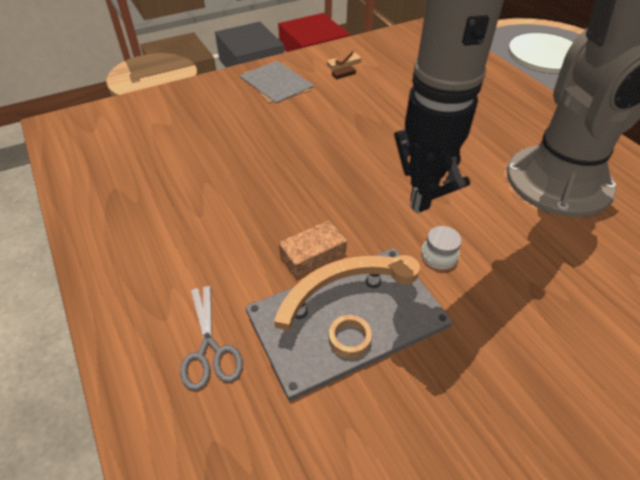

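The arm is back up (disc at (583,103) in the crop, as at the start). The jig and all bystanders are at their original pixels, and the hand is clear.

```bash
python3 -c "
from plant import job_done; print(job_done())"
```

```text
the job is handed in; nothing more can be done
None
```

I stroked the chair arm in one unbroken pass with the fingertips closed, from point 0 to the centre of the palm disc. I then lifted clear and handed the job in at about 12 s of the 45 s limit; no verdict is reported.

- **Position:** at each point the measured tool position was within about 2 mm of my camera estimate. That estimate was good to about 2 mm, and the fitted strip length came out at 244.7 mm against the stated 245 mm.
- **Pressure:** the tool height stayed at 81.1–81.5 mm throughout, which means the arm sank about 4.5–5 mm. The upward force read 1.6–3.8 N. Those readings are noisy, about ±1 N, so they agree only roughly with the expected 2.5–3 N.
- **After lifting:** the force was back near zero. In the last picture the chair arm is up again, and the jig, ring, cork block, jar and scissors show no visible shift from the start.

No check failed.

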